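# Charge the spray flask at the saw bench's air station

### The arm

A 6-joint arm with a two-finger parallel gripper is mounted at the origin on the work surface. World frame = base frame: x ahead of the robot, y to its left, z up, the work surface at z = 0. Lengths are in m, angles in rad, forces in N, time in s.
With the tool pointing down it reaches from about 0.375 to 0.925 m from the base axis. Payload 5.7 kg.
Tool frame: the origin (TCP) lies on the centre line of the jaws, within the pads' length; the fingertips stand 19 mm ahead of it and the grasp point (between the pads) is the TCP; z points along the fingers, x is the direction in which the jaws open and shut, and the axes are right-handed (so a half turn about z gives the same grasp; the last joint's range is limited). The gripper opens to 85 mm and grips with 20 to 120 N. Pads are 22 mm wide; open, the fingers measure 114 mm over their backs; the gripper's body (76 mm by 85 mm) begins 54 mm behind the grasp point. The pads swing forward as they close: fully open they stand 13 mm farther back than shut.
Start: joints at [-1.363, 0.359, 1.51, -0, 1.272, -0.115], TCP at [0.19, -0.569, 0.25] pointing down, gripper open.
Joint ranges: [-2.97, 2.97], [-1.01, 2.36], [0.21, 2.38], [-0.96, 4.11], [0.2, 2.71], [-2.98, 2.98]. Speed limits (rad/s): [2.39, 2.39, 3.14, 3.14, 3.14, 3.14].

### API

Orientations are given as [roll, pitch, yaw] about the fixed x, y, z axes, in that order (R = Rz(yaw) Ry(pitch) Rx(roll)).
In Python, from rig import telemetry, grab_frame, calibration, job gives the robot as it stands.
- The arm moves only by the tool move_arm, never from a script. Its argument "deltas" is a list that holds one entry, the list of rows, each a list of 6 numbers: the shift along the tool's x, y, z in mm, then the turn, a rotation vector about the tool's x, y, z in rad. A call has 1 to 20 rows; each row is the pose to reach, as a shift and turn from the pose measured when the call began, along the tool's axes at that moment; what a row does not reach only later rows make up. A row lasts 1/12 s, in which the tool goes at most 41.7 mm and 7.16 degrees, less where a joint would pass 70% of its speed; a pose out of reach is approached as far as the arm can. A call with a gripper value outside its range is refused whole. "claw" is the opening, from 0 (shut) to 1 (fully open), set as the call begins (left out, the last holds). The fingers move at their own pace and stop on an object; "force" is the grip in N (left out, the last holds). Time passes only in rows, so rows that repeat a pose let the fingers close. It gives the time, the measured TCP pose, the force and the opening at its end, in the units of the state.
- telemetry.read_state(): the state, without advancing time (a new reading comes with each control period).
- grab_frame(name): name is "scene" or "top" or "wrist"; returns (picture, depth): 384x512x3 uint8, blue, green, red; 384x512 float32, m along the optical axis (not along the pixel's ray), 0 where there is no reading.
- calibration(name): a dict with "K" (3x3 intrinsics, pixels), "dist" ([k1, k2, p1, p2, k3] as OpenCV has them; the pictures are not rectified), "cam_to_world" (4x4, takes a point from camera to world coordinates); the wrist camera has in their place "tool_from_camera" (4x4, takes a point from camera to tool coordinates, whose origin is the TCP and whose axes are the tool frame's). Camera axes: x right, y up, looking along -z (the intrinsics and any distortion apply to the point x, -y, -z); pixel columns grow to the right and rows downward; lengths in m; the calibration is good to about 2 mm. A picture is of the moment at which its call begins: read the wrist's pose just before it. calibration takes no time and is no camera call.
- job.close_job(): hands the job in, once; it reports no verdict.
The state is a dict: "time_s": time; "joint_positions": joint angles; "joint_velocities": joint speeds; "joint_torque": joint torques, N m; "tcp_pos": TCP position; "orientation": TCP orientation; "contact_force": force on the tool from outside, world axes, zero at the start; "wrist_torque": the same for the moment, N m; "finger_gap": opening from 0.0 (shut) to 1.0 (fully open).
Only numpy, scipy, OpenCV 4.12 (cv2) and the standard library are available. Lean on these libraries where they do the work, as an engineer would, in place of code of your own. Each camera call takes 0.05 s, during which the arm holds its last target.

### The job

Charge the saw's round spray flask with air: first move the flat filter cassette (blue top) from its wooden block into the tight slot of the charging station, fully home, and let go of it; then pick up the flask, set it foot first in the orange sprung ring beside the slot, press it straight down until the ring is at the bottom of its travel, and finish still holding it pressed down. Leave the other things on the bench where they are.

Things in the scene. Friction and masses are not known exactly. Their poses are not given: they have to be found in the camera images.
- station: air charging station, fixed: cream base plate 130 (x) x 280 (y) x 10 mm with a grey slot block at y = -75 mm and an orange sprung ring at y = +75 mm (both x = 0). Origin: centre of the plate's underside, on the bench; z up. Slot block: 56 (x) by 112 mm (y), top 62 mm above the bench. A round gauge, top 74 mm above the bench, stands at x = 47, y = 0 mm
- slot_floor (a point): centre of the slot's floor, 10 mm above the bench; axes as the station's. The slot is upright and open at the top: 11.5 mm wide along x, 73 mm along y, 52 mm deep; its mouth flares over the top 8 mm by 5 mm on every side
- cassette_center (a point): loose filter cassette: upright flat slab 9 mm thick (x), 70 wide (y), 100 tall (z), about 0.12 kg, aluminium with a blue band round its top 25 mm; the point is its centre, half-way up. It starts standing in the wooden block, top 108 mm above the bench; home in the station its top is 110 mm above the bench. Either face may look either way
- flask_center (a point): loose round spray flask, aluminium, red belt, about 0.28 kg: a ball of diameter 66 mm (middle 29 mm above the foot) on a flat foot of diameter 32 mm, with a straight neck and black cap of diameter 28 mm from 61 to 112 mm above the foot. It starts upright on the bench. The point lies on its axis, 56 mm above the foot (half-way up)
- ring_top (a point): centre of the orange ring's top face, 80 mm above the bench when the ring is up; moves with the ring. The ring's outer diameter is 82 mm, its hole 54 mm, its height 14 mm; the flask's ball rests on the rim of the hole with its foot 10 mm below the ring's top face
- ring (a joint): how far the ring is pressed down, m: 0 up, 0.022 at its bottom stop. A spring holds it up: about 5 N to start it moving, rising to about 14 N at the stop (flask's own weight included); it springs back when let go
- rack: wooden block 60 mm (x) by 112 mm (y), 40 mm tall, fixed during the job, in whose upright slot (13 by 75 mm, floor 8 mm above the bench) the cassette stands at the start. Origin: centre of its underside; x is across the slot
- spanner: bystander: steel wrench lying on the bench, 170 mm long. Origin: near its middle, on the bench
- chip_brush: bystander: hand brush lying on the bench, 190 mm long. Origin: near its middle, on the bench
- offcut: bystander: 90 mm offcut of 40 x 40 mm steel angle. Origin: centre of its underside
- grease_jar: bystander: jar with a yellow cap, diameter 60 mm, 70 mm tall. Origin: centre of its underside
- bar_stub: bystander: upright steel bar stub, diameter 32 mm, 45 mm tall. Origin: centre of its underside
- square_rule: bystander: engineer's square lying on the bench, stock 100 mm, blade 130 mm, 12 mm tall. Origin: under the middle of its stock

How it is judged:
On the way, in this order (a step that is already met when the one before it is completed fails the run):
1. the cassette is home in the station's slot and let go, the ring still up (z of cassette_center in the frame of slot_floor below 0.054 m and horizontal distance between cassette_center and slot_floor below 0.006 m and contact force between cassette and the fingers below 0.2 N and value of joint ring below 0.004 m), for 0.2 s.
2. the flask sits upright in the ring and the ring is pressed to the bottom of its travel (value of joint ring above 0.018 m and horizontal distance between flask_center and ring_top below 0.01 m and angle between flask_center's own z axis and vertical below 0.17 rad and contact force between flask and ring above 5 N), for 0.3 s.
At the end, for the whole second after the job is handed in: The cassette stands home in the slot (within 4 mm of its floor); the flask sits in the orange ring, upright within 10 degrees and centred within 10 mm, and the fingers still hold it down, bearing on the flask and not the ring, with the ring pressed at least 18 of its 22 mm (all of step 2 and z of cassette_center in the frame of slot_floor between 0.046 and 0.054 m and horizontal distance between cassette_center and slot_floor below 0.006 m and angle between the x axis of cassette_center and the x axis of slot_floor, either way round below 0.1 rad and angle between cassette_center's own z axis and vertical below 0.1 rad and z of flask_center in the frame of ring_top between 0.04 and 0.052 m and contact force between flask and the fingers above 2 N and contact force between ring and the arm below 0.5 N and contact force between ring and the fingers below 0.5 N); the arm keeps its last pose, push and grip.
It fails at once if a bystander is pushed more than 30 mm from its place (distance of any of spanner, chip_brush, offcut, grease_jar, bar_stub, square_rule from where it was at the start of the episode above 0.03 m).
It also fails if it takes over 61 s, if anything falls off the work surface, if the arm or the gripper's body presses on something with over 40 N, if the wrist force passes 120 N, or if a joint passes its speed limit or range.

## Working session

There is one attempt and no reset: what is moved stays moved. The work goes in short steps, Python scripts to look and compute and a tool call to move; the robot and the scene stay as the last step left them, time stands still between calls to the robot, and variables do not carry over. Pictures are saved under pics/ and viewed, and the job is handed in when it is done.

Besides the shell and the picture viewer there is one more tool, called after "Emit:" by a JSON object that holds its "fn" and its "kwargs", one argument or row to a line. move_arm: Moves the arm, as the interface text tells. Its arguments: {"type":"object","properties":{"deltas":{"type":"array","items":{"type":"array","items":{"type":"array","items":{"type":"number"}}}},"claw":{"type":"number"},"force":{"type":"number"}},"required":["deltas"]}

```bash
ls -la; mkdir -p pics
python3 - <<'E'
from rig import telemetry, grab_frame, calibration, job
import cv2, numpy as np
print(telemetry.read_state())
for n in ("scene","top","wrist"):
    im,d=grab_frame(n); cv2.imwrite(f"pics/{n}0.png",im); np.savez(f"{n}0.npz",im=im,d=d)
    c=calibration(n); print(n,{k:np.round(np.array(v),4).tolist() for k,v in c.items()})
E
```

```text
total 12
drwxr-xr-x  3 agent agent 4096 Dec  6 07:07 .
drwxr-xr-x 23 root  root  4096 Dec  6 07:07 ..
drwxr-xr-x  2 agent agent 4096 Dec  6 07:07 pics
{'time_s': 0.0, 'joint_positions': array([-1.36312447e+00,  3.59497662e-01,  1.51144532e+00, -1.28707286e-05,
        1.27251515e+00, -1.15130486e-01]), 'joint_velocities': array([-0.00043328,  0.00098056, -0.00143824,  0.00112999, -0.00047112,
        0.00083959]), 'joint_torque': array([-5.83190354e-05, -5.27624667e+01, -2.78625387e+01, -3.59107116e-04,
        1.31658046e-02,  1.27394509e-05]), 'tcp_pos': array([ 0.19017003, -0.56837223,  0.24945303]), 'orientation': array([-3.14139057e+00,  1.85454538e-03, -1.24799001e+00]), 'contact_force': array([-0.30451511,  0.97698882,  0.47469726]), 'wrist_torque': array([ 0.05585797, -0.00199585, -0.04530363]), 'finger_gap': 0.999021788955936}
scene {'K': [[366.7477, 0.0, 255.0999], [0.0, 366.7477, 188.0215], [0.0, 0.0, 1.0]], 'dist': [-0.0178, 0.0, 0.0, 0.0, 0.0], 'cam_to_world': [[0.4598, -0.6276, 0.6283, 1.3029], [0.888, 0.3283, -0.322, -0.3038], [-0.0042, 0.706, 0.7082, 0.8864], [0.0, 0.0, 0.0, 1.0]]}
top {'K': [[475.5539, 0.0, 250.4528], [0.0, 475.5539, 188.9758], [0.0, 0.0, 1.0]], 'dist': [-0.1648, 0.0, 0.0, 0.0, 0.0], 'cam_to_world': [[-0.0228, 0.9907, -0.1342, 0.3897], [-0.9997, -0.024, -0.0071, 0.0565], [-0.0102, 0.134, 0.9909, 1.5077], [0.0, 0.0, 0.0, 1.0]]}
wrist {'K': [[306.9745, 0.0, 251.9152], [0.0, 306.9745, 188.1972], [0.0, 0.0, 1.0]], 'dist': [-0.0825, 0.0, 0.0, 0.0, 0.0], 'tool_from_camera': [[1.0, -0.0023, 0.0003, -0.0009], [-0.0021, -0.9457, -0.325, -0.0833], [0.001, 0.325, -0.9457, -0.124], [0.0, 0.0, 0.0, 1.0]]}
```

View pics/scene0.png

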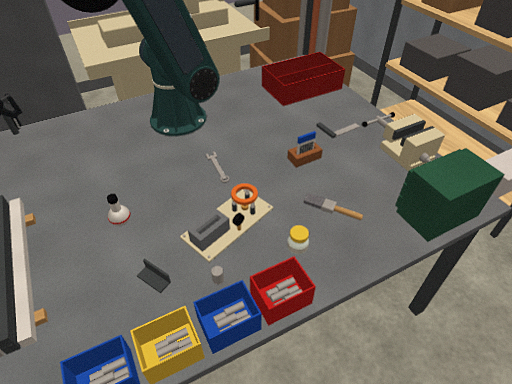

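View pics/top0.png

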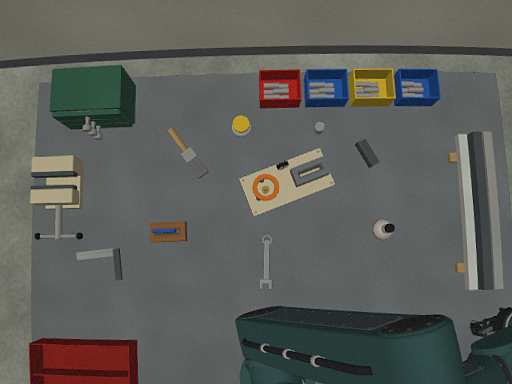

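View pics/wrist0.png

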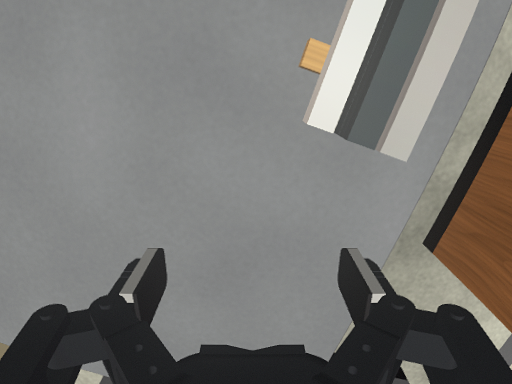

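The top view shows the rack with the blue cassette at about (168,232), the station with its ring at (266,187) and slot at (311,172), and the flask at (384,229). The nearby bystanders are the spanner (266,262), jar (241,125), bar stub (320,127) and offcut (367,153). Next I'll measure them.

```bash
cat > h.py <<'E'
import numpy as np, cv2
from rig import calibration, telemetry, grab_frame
from scipy.spatial.transform import Rotation as R
def pose(st):
    T=np.eye(4);T[:3,:3]=R.from_euler('xyz',st['orientation']).as_matrix();T[:3,3]=st['tcp_pos'];return T
def rays(name,uv,st=None):
    c=calibration(name)
    M=np.array(c['cam_to_world']) if name!='wrist' else pose(st)@np.array(c['tool_from_camera'])
    uv=np.array(uv,float).reshape(-1,1,2)
    p=cv2.undistortPoints(uv,np.array(c['K']),np.array(c['dist'],float))[:,0]
    d=np.c_[p[:,0],-p[:,1],-np.ones(len(p))]@M[:3,:3].T
    return M[:3,3],d
def onz(name,uv,z,st=None):
    o,d=rays(name,uv,st); return o+d*((z-o[2])/d[:,2])[:,None]
def proj(name,P,st=None):
    c=calibration(name)
    M=np.array(c['cam_to_world']) if name!='wrist' else pose(st)@np.array(c['tool_from_camera'])
    p=(np.array(P,float).reshape(-1,3)-M[:3,3])@M[:3,:3]
    p=p*[1,-1,-1]
    return cv2.projectPoints(p,np.zeros(3),np.zeros(3),np.array(c['K']),np.array(c['dist'],float))[0][:,0]
def cloud(name,d,st=None):
    h,w=d.shape; u,v=np.meshgrid(np.arange(w),np.arange(h))
    o,r=rays(name,np.c_[u.ravel(),v.ravel()],st)
    P=o+r*d.ravel()[:,None]; P[d.ravel()==0]=np.nan
    return P.reshape(h,w,3)
def rect(P):
    c,s,a=cv2.minAreaRect(np.array(P[:,:2]*1000,np.float32)); return np.round(c,1),np.round(s,1),round(a,1)
E
python3 - <<'E'
from h import *
for n in ('top','scene'):
    z=np.load(n+'0.npz');im,d=z['im'],z['d']
    hsv=cv2.cvtColor(im,cv2.COLOR_BGR2HSV); C=cloud(n,d)
    H,S,V=[hsv[...,i].astype(int) for i in range(3)]
    def comps(m,name,zz,lo=15):
        k,l,st,ce=cv2.connectedComponentsWithStats(m.astype(np.uint8))
        for i in range(1,k):
            if st[i,4]>lo:
                v,u=np.where(l==i); P=onz(n,np.c_[u,v],zz); 
                print(n,name,'n',st[i,4],'px',np.round(ce[i]),'on z',zz,rect(P),'depth med',np.round(np.nanmedian(C[l==i],0),3), 'zrange',np.round(np.nanpercentile(C[l==i][:,2],[5,95]),3))
    reg=np.zeros(H.shape,bool)
    if n=='top': reg[110:300,140:420]=1
    else: reg[100:280,80:350]=1
    comps((H>=100)&(H<=130)&(S>110)&reg,'blue',.108)
    comps((H>=5)&(H<=15)&(S>180)&(V>120)&reg,'orange',.080)
    comps((H>=15)&(H<=30)&(S<110)&(S>30)&(V>150)&reg,'cream',.010,60)
    comps((H>=5)&(H<=15)&(S>100)&(V<170)&reg,'wood',.040)
    comps(((H<=4)|(H>175))&(S>100)&reg,'red',.03)
    comps((V<45)&reg,'black',.112)
    crop={'top':(110,250,140,420),'scene':(120,270,90,350)}[n]
    c=im[crop[0]:crop[1],crop[2]:crop[3]]
    cv2.imwrite(f'pics/{n}0c.png',cv2.resize(c,None,fx=2.8,fy=2.8,interpolation=cv2.INTER_CUBIC))
E
```

```text
top blue n 92 px [164. 230.] on z 0.108 (array([461.4, 326.8]), array([69.1,  8.9]), 89.0) depth med [0.461 0.328 0.105] zrange [0.067 0.11 ]
top orange n 265 px [265. 187.] on z 0.08 (array([588. ,  20.9]), array([75.9, 73.5]), 88.6) depth med [0.588 0.022 0.079] zrange [0.073 0.084]
top cream n 1994 px [284. 184.] on z 0.01 (array([615.5, -48.8]), array([128.4, 278.6]), 20.1) depth med [ 0.601 -0.043  0.009] zrange [0.003 0.014]
top cream n 161 px [266. 187.] on z 0.01 (array([596.7,  19.5]), array([48.7, 52.8]), 25.3) depth med [0.601 0.017 0.009] zrange [0.004 0.021]
top wood n 21 px [264. 180.] on z 0.04 (array([614.5,  22. ]), array([16.8, 50.3]), 5.8) depth med [0.616 0.028 0.069] zrange [0.005 0.079]
top wood n 25 px [265. 198.] on z 0.04 (array([561.3,  24.3]), array([65.5, 17.4]), 85.9) depth med [0.556 0.02  0.052] zrange [0.003 0.081]
top wood n 562 px [169. 232.] on z 0.04 (array([461.6, 326.1]), array([113.3,  59.2]), 89.5) depth med [0.457 0.323 0.038] zrange [0.021 0.043]
top black n 39 px [282. 164.] on z 0.112 (array([650.7, -29. ]), array([12.1, 33.6]), 25.5) depth
[... 2721 characters left out ...]
112 (array([ 460.7, -341. ]), array([42. , 26.8]), 0.6) depth med [ 0.458 -0.341  0.109] zrange [0.094 0.114]
scene black n 16 px [234. 208.] on z 0.112 (array([657.4, -40.6]), array([ 5.7, 19. ]), 64.8) depth med [ 0.588 -0.013  0.027] zrange [0.016 0.039]
scene black n 18 px [252. 211.] on z 0.112 (array([691.7,   0.8]), array([ 8.4, 18.7]), 63.1) depth med [0.627 0.033 0.028] zrange [0.016 0.039]
scene black n 92 px [238. 219.] on z 0.112 (array([700.8, -48.8]), array([26.6, 37.6]), 26.7) depth med [ 0.663 -0.034  0.065] zrange [0.046 0.074]
scene black n 92 px [156. 271.] on z 0.112 (array([ 755.3, -299.1]), array([85.3,  9.3]), 29.2) depth med [ 0.693 -0.298  0.02 ] zrange [0.009 0.032]
```

```bash
cat >> h.py <<'E'
def delta(pos,yaw,st=None,ref=None):
    """row for target (m, tool pointing down, yaw) from the present pose"""
    st=st or telemetry.read_state(); T=pose(st)
    G=R.from_euler('xyz',[np.pi,0,yaw]).as_matrix()
    t=T[:3,:3].T@(np.array(pos)-T[:3,3])*1000
    r=R.from_matrix(T[:3,:3].T@G).as_rotvec()
    return np.round(t,1).tolist(), np.round(r,4).tolist()
E
python3 -c "
from h import *
print(delta([.60,-.10,.30],.349))"
```

```text
([-314.4, -537.3, -49.8], [-0.0012, 0.001, -1.597])
```

View pics/top0c.png

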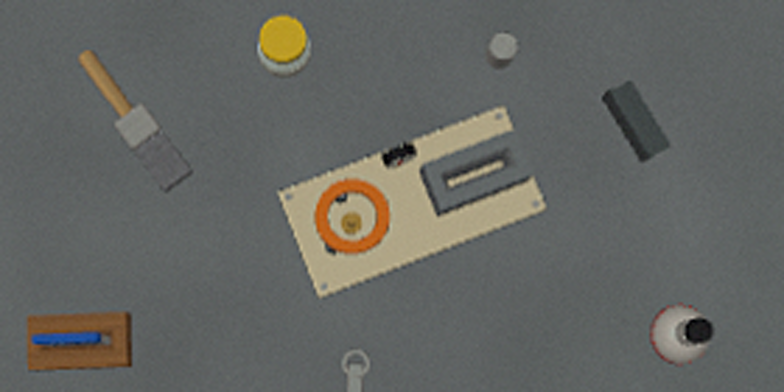

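View pics/scene0c.png

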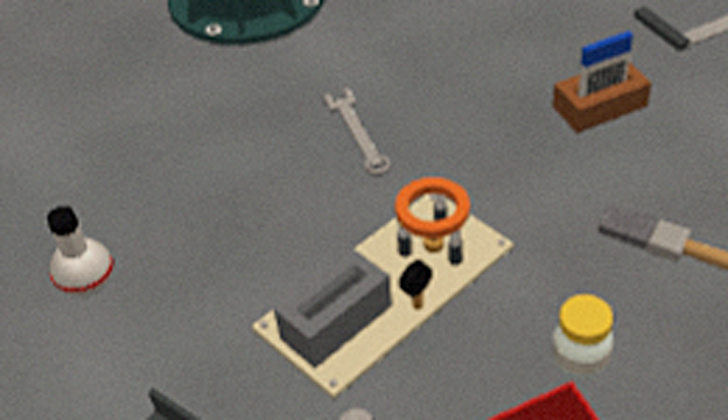

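The crops confirm the layout: the cassette is upright in the block, the ring is up, and the flask is upright on the bench. The flask's black cap is at about (389,228) in the top view. Next I'll move over the station for a close look.

Emit:
{"fn": "move_arm", "kwargs": {
  "deltas": [
    [[-314,-537,-50,-0.001,0.001,-1.597],[-314,-537,-50,-0.001,0.001,-1.597],[-314,-537,-50,-0.001,0.001,-1.597],[-314,-537,-50,-0.001,0.001,-1.597],[-314,-537,-50,-0.001,0.001,-1.597],[-314,-537,-50,-0.001,0.001,-1.597],[-314,-537,-50,-0.001,0.001,-1.597],[-314,-537,-50,-0.001,0.001,-1.597],[-314,-537,-50,-0.001,0.001,-1.597],[-314,-537,-50,-0.001,0.001,-1.597],[-314,-537,-50,-0.001,0.001,-1.597],[-314,-537,-50,-0.001,0.001,-1.597],[-314,-537,-50,-0.001,0.001,-1.597],[-314,-537,-50,-0.001,0.001,-1.597],[-314,-537,-50,-0.001,0.001,-1.597],[-314,-537,-50,-0.001,0.001,-1.597],[-314,-537,-50,-0.001,0.001,-1.597],[-314,-537,-50,-0.001,0.001,-1.597]]
  ]
}}

```text
time_s: 1.65
tcp_pos: [0.5994, -0.1004, 0.2996]
orientation: [-3.141, 0.001, 0.35]
contact_force: [0.1, -0.1, -0.1]
finger_gap: 1.0
```

Run:
```python
from h import *
st=telemetry.read_state()
im,d=grab_frame('wrist'); cv2.imwrite("pics/wrist1.png",im); np.savez("wrist1.npz",im=im,d=d,**{k:np.array(v) for k,v in st.items()})
print({k:np.round(v,4).tolist() for k,v in st.items()})
print(delta([.463,.327,.20],0.0))
```

```text
{'time_s': 1.65, 'joint_positions': [-0.2794, 0.3319, 1.4261, -0.0004, 1.3849, -0.6292], 'joint_velocities': [-0.0293, -0.0108, 0.0142, -0.0008, -0.0002, -0.0002], 'joint_torque': [1.3539, -52.5132, -30.1434, 0.142, -0.0609, 0.0187], 'tcp_pos': [0.5994, -0.1004, 0.2996], 'orientation': [-3.1411, 0.0013, 0.35], 'contact_force': [0.0687, -0.0991, -0.1256], 'wrist_torque': [0.0091, 0.0099, 0.0095], 'finger_gap': 1.0002}
([18.5, -448.7, 99.9], [-0.0003, 0.0013, 0.3487])
```

View pics/wrist1.png

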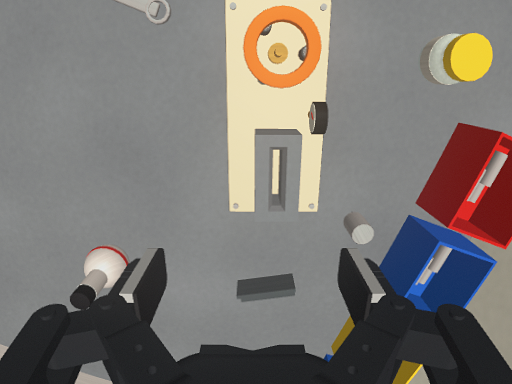

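The wrist view shows the ring at (282,46), the slot block at about (277,170) with its cream floor at (276,172), the plate corners at (230,211) and (318,212), and the flask at (100,270). I'll measure from this picture.

Run:
```python
from h import *
z=np.load('wrist1.npz'); im,d=z['im'],z['d']; st={k:z[k] for k in z.files}
hsv=cv2.cvtColor(im,cv2.COLOR_BGR2HSV); H,S,V=[hsv[...,i].astype(int) for i in range(3)]
C=cloud('wrist',d,st)
def P(mask,zz):
    v,u=np.where(mask); return onz('wrist',np.c_[u,v],zz,st)
reg=np.zeros(H.shape,bool); reg[0:230,200:350]=1
cream=(H>=15)&(H<=32)&(S>30)&(S<140)&(V>150)&reg
k,l,s,ce=cv2.connectedComponentsWithStats(cream.astype(np.uint8))
for i in range(1,k):
    if s[i,4]>60: print('cream',s[i],np.round(ce[i]),rect(P(l==i,.01)),'z',np.nanmedian(C[l==i][:,2]).round(4))
org=(H>=5)&(H<=15)&(S>170)&(V>110)&reg
v,u=np.where(org); hull=cv2.convexHull(np.c_[u,v].astype(np.int32))[:,0]
Q=onz('wrist',hull,.08,st); print('ring outer',np.round(np.array(cv2.fitEllipse((Q[:,:2]*1000).astype(np.float32))[0]),1),cv2.fitEllipse((Q[:,:2]*1000).astype(np.float32))[1], 'z',np.nanmedian(C[org][:,2]).round(4))
# plate left/right edges
for name,rows,side in (('L',range(70,205),0),('R',range(140,205),1)):
    pts=[]
    for r in rows:
        c=np.where(cream[r])[0]
        if len(c): pts.append((c[0]-.5 if side==0 else c[-1]+.5,r))
    W=onz('wrist',pts,.01,st)[:,:2]*1000
    vx,vy,x0,y0=cv2.fitLine(W.astype(np.float32),cv2.DIST_HUBER,0,.01,.01).ravel()
    print(name,'dir deg',np.degrees(np.arctan2(vy,vx)).round(2),x0.round(1),y0.round(1))
# block top via depth
a=np.radians(20)
blk=(C[...,2]>.055)&(C[...,2]<.068)&reg&(S<60)
blk[:125]=0
print('blocktop',blk.sum(),rect(P(blk,.062)),np.nanmedian(C[blk][:,2]).round(4))
big=cv2.resize(im[100:230,200:360],None,fx=4,fy=4,interpolation=cv2.INTER_CUBIC); cv2.imwrite('pics/w1c.png',big)
# flask
fr=np.zeros(H.shape,bool); fr[230:315,60:140]=1
f=fr&(C[...,2]>.005)&(C[...,2]<.13)
print('cap',np.nanmedian(C[fr&(V<50)&(C[...,2]>.09)&(C[...,2]<.12)],0))
```

```text
cream [  225     0   107   212 11497] [271. 104.] (array([611.8, -46. ]), array([130.3, 277.4]), 20.1) z 0.0103
cream [ 257   22   49   53 1623] [281.  47.] (array([588.5,  32.4]), array([60. , 61.7]), 20.4) z 0.0104
cream [272 149   8  45 304] [275. 171.] (array([ 640. , -119.4]), array([ 9.5, 63.9]), 20.1) z 0.0105
ring outer [586.   24.7] (79.9271469116211, 80.13902282714844) z 0.0803
L dir deg -69.88 557.5 -87.5
R dir deg -69.98 702.6 -106.4
blocktop 3497 (array([ 648. , -106.2]), array([ 83.6, 123. ]), 20.2) 0.0622
cap [ 0.45301702 -0.33547487  0.11165436]
```

View pics/w1c.png

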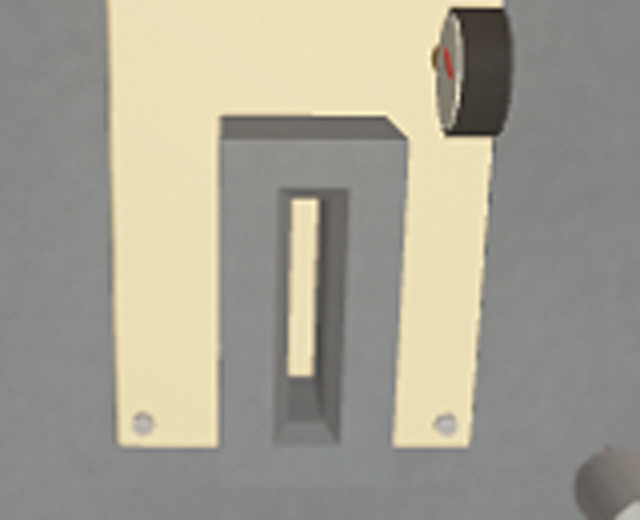

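Run:
```python
from h import *
z=np.load('wrist1.npz'); im,d=z['im'],z['d']; st={k:z[k] for k in z.files}
px=np.array([(279,188),(349,188),(341,444),(273,444)],float)/4+[200-.375,100-.375]
Q=onz('wrist',px,.062,st)[:,:2]*1000; print('mouth',Q.round(1),'ctr',Q.mean(0).round(1),'sides',[np.linalg.norm(Q[i]-Q[(i+1)%4]).round(1) for i in range(4)])
a=np.degrees(np.arctan2(*(Q[0]-Q[3])[::-1]));b=np.degrees(np.arctan2(*(Q[1]-Q[2])[::-1]));print('dirs',a,b)
px=np.array([(220,137),(407,137),(393,487),(220,487)],float)/4+[200-.375,100-.375]
Q=onz('wrist',px,.062,st)[:,:2]*1000; print('block',Q.round(1),Q.mean(0).round(1),[np.linalg.norm(Q[i]-Q[(i+1)%4]).round(1) for i in range(4)])
c,s=np.cos(np.radians(20.1)),np.sin(np.radians(20.1))
for n,P0 in (('plate wrist',(611.8,-46)),('plate top',(615.5,-48.8)),('plate scene',(614,-46))):
    print(n,'slot',np.round([P0[0]+75*s,P0[1]-75*c],1),'ring',np.round([P0[0]-75*s,P0[1]+75*c],1))
# top/scene mouth check
for n in ('top','scene'):
    print(n,proj(n,[[.640,-.119,.062],[.588,.0225,.08]]).round(1))
```

```text
mouth [[ 613.6  -80.8]
 [ 633.2  -73.6]
 [ 662.  -151. ]
 [ 641.7 -158.5]] ctr [ 637.6 -116. ] sides [np.float64(20.9), np.float64(82.6), np.float64(21.7), np.float64(82.6)]
dirs 109.87725896105161 110.4708511290561
block [[ 591.8  -72.6]
 [ 643.5  -53.5]
 [ 683.6 -159.2]
 [ 631.  -178.5]] [ 637.5 -115.9] [np.float64(55.1), np.float64(113.0), np.float64(56.0), np.float64(112.8)]
plate wrist slot [ 637.6 -116.4] ring [586.   24.4]
plate top slot [ 641.3 -119.2] ring [589.7  21.6]
plate scene slot [ 639.8 -116.4] ring [588.2  24.4]
top [[310.2 170. ]
 [265.  187. ]]
scene [[207.6 224.4]
 [243.5 192.4]]
```

Emit:
{"fn": "move_arm", "kwargs": {
  "deltas": [
    [[18,-449,100,0,0.001,0.35],[18,-449,100,0,0.001,0.35],[18,-449,100,0,0.001,0.35],[18,-449,100,0,0.001,0.35],[18,-449,100,0,0.001,0.35],[18,-449,100,0,0.001,0.35],[18,-449,100,0,0.001,0.35],[18,-449,100,0,0.001,0.35],[18,-449,100,0,0.001,0.35],[18,-449,100,0,0.001,0.35],[18,-449,100,0,0.001,0.35],[18,-449,100,0,0.001,0.35],[18,-449,100,0,0.001,0.35],[18,-449,100,0,0.001,0.35]]
  ]
}}

```text
time_s: 2.87
tcp_pos: [0.4625, 0.3257, 0.1999]
orientation: [3.141, 0.001, -0.002]
contact_force: [0.5, -1.2, 0.0]
finger_gap: 1.0
```

Run:
```python
from h import *
st=telemetry.read_state()
im,d=grab_frame('wrist'); np.savez("wrist2.npz",im=im,d=d,**{k:np.array(v) for k,v in st.items()})
cv2.imwrite("pics/wrist2.png",im)
hsv=cv2.cvtColor(im,cv2.COLOR_BGR2HSV); H,S,V=[hsv[...,i].astype(int) for i in range(3)]
C=cloud('wrist',d,st)
blue=(H>=100)&(H<=130)&(S>110)&(C[...,2]>.100)&(C[...,2]<.114)
v,u=np.where(blue); print(blue.sum(),u.mean(),v.mean(),rect(onz('wrist',np.c_[u,v],.108,st)),np.nanmedian(C[blue],0))
wood=(H>=3)&(H<=16)&(S>90)&(C[...,2]>.034)&(C[...,2]<.046)
v,u=np.where(wood); print(wood.sum(),rect(onz('wrist',np.c_[u,v],.040,st)),np.nanmedian(C[wood][:,2]))
print(st['tcp_pos'],st['orientation'])
```

```text
1116 247.92921146953404 188.05465949820788 (array([458.9, 333.7]), array([ 9.3, 71.3]), 1.3) [0.45898779 0.33663618 0.10861638]
5703 (array([458.9, 333.5]), array([ 59.5, 112.8]), 1.3) 0.04027025579101601
[0.46251706 0.32569593 0.19986297] [ 3.14074391e+00  5.72049804e-04 -1.64102415e-03]
```

View pics/wrist2.png

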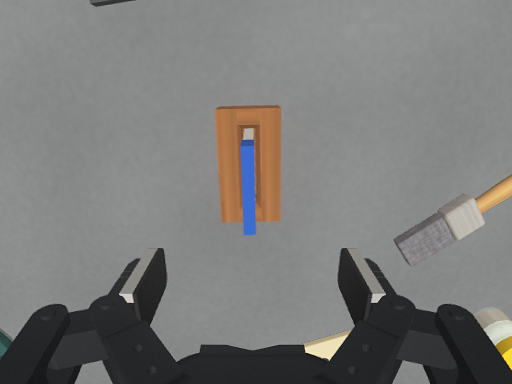

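The wrist view shows the cassette's blue top at (248,188), with the rack lined up under it at a yaw of 1.3°. The wrist and top cameras differ by 2–6 mm, so I'll grasp between the two estimates. I'll measure the held cassette against the slot later with one camera.

```bash
python3 -c "
from h import *
print(delta([.460,.331,.086],.023))"
```

```text
([-3.0, -5.7, 114.1], [0.0005, 0.0002, -0.0258])
```

Emit:
{"fn": "move_arm", "kwargs": {
  "deltas": [
    [[-3,-6,30,0,0,-0.025],[-3,-6,60,0,0,-0.025],[-3,-6,90,0,0,-0.025],[-3,-6,114,0,0,-0.025],[-3,-6,114,0,0,-0.025],[-3,-6,114,0,0,-0.025],[-3,-6,114,0,0,-0.025]]
  ]
}}

```text
time_s: 3.5
tcp_pos: [0.4615, 0.3307, 0.0876]
orientation: [-3.141, -0.002, 0.02]
contact_force: [0.4, -0.2, -0.3]
finger_gap: 0.999
```

Emit:
{"fn": "move_arm", "kwargs": {
  "deltas": [
    [[0,0,0,0,0,0],[0,0,0,0,0,0],[0,0,0,0,0,0],[0,0,0,0,0,0],[0,0,0,0,0,0],[0,0,0,0,0,0],[0,0,0,0,0,0],[0,0,0,0,0,0],[0,0,0,0,0,0],[0,0,0,0,0,0]]
  ],
  "claw": 0,
  "force": 40
}}

```text
time_s: 4.33
tcp_pos: [0.4616, 0.3308, 0.0877]
orientation: [-3.141, -0.002, 0.02]
contact_force: [-0.8, 0.5, 3.6]
finger_gap: 0.104
```

Run:
```python
from h import *
st=telemetry.read_state(); print({k:np.round(v,4).tolist() for k,v in st.items() if k in('time_s','tcp_pos','orientation','contact_force','finger_gap')})
im,d=grab_frame('wrist'); cv2.imwrite("pics/wrist3.png",im); np.savez("wrist3.npz",im=im,d=d,**{k:np.array(v) for k,v in st.items()})
```

```text
{'time_s': 4.3333, 'tcp_pos': [0.4616, 0.3308, 0.0877], 'orientation': [-3.1412, -0.0017, 0.0204], 'contact_force': [-0.8088, 0.5029, 3.5691], 'finger_gap': 0.1044}
```

View pics/wrist3.png

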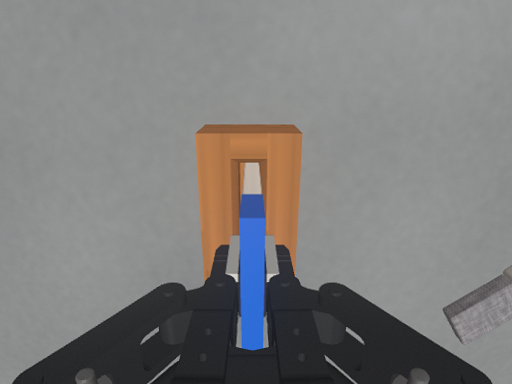

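The jaws hold the cassette with a gap of 8.9 mm. Its blue top runs from row 217 to row 349 near column 252. I'll work out its position in the tool frame and then lift.

Run:
```python
from h import *
z=np.load('wrist3.npz'); im,d=z['im'],z['d']; st={k:z[k] for k in z.files}
hsv=cv2.cvtColor(im,cv2.COLOR_BGR2HSV); H,S,V=[hsv[...,i].astype(int) for i in range(3)]
T=pose(st); C=cloud('wrist',d,st)
blue=(H>=100)&(H<=130)&(S>110)
print('V by row',[(r,int(np.median(V[r][blue[r]])),int(blue[r].sum())) for r in list(range(190,224,3))+list(range(340,356,2)) if blue[r].any()])
top=blue&(V>170); v,u=np.where(top); print(v.min(),v.max(), np.nanmedian(C[top][:,2]))
Q=onz('wrist',np.c_[u,v],.1085,st); L=(Q-T[:3,3])@T[:3,:3]
print(rect(L), 'tool-frame depth cloud y range',np.round(np.nanpercentile(((C[top]-T[:3,3])@T[:3,:3]),[1,50,99],axis=0)*1000,1))
```

```text
V by row [(196, 155, 21), (199, 155, 21), (202, 155, 22), (205, 156, 23), (208, 156, 24), (211, 156, 24), (214, 156, 25), (217, 164, 25), (220, 215, 26), (223, 215, 26), (340, 215, 22), (342, 215, 22), (344, 215, 22), (346, 215, 21), (348, 213, 21), (350, 94, 5)]
218 349 0.10851369151775384
(array([-0.4, -5.3]), array([64.1,  9.6]), 89.9) tool-frame depth cloud y range [[ -5.2 -37.2 -22. ]
 [ -0.4 -10.2 -20.8]
 [  4.2  38.   -4.5]]
```

Emit:
{"fn": "move_arm", "kwargs": {
  "deltas": [
    [[0,0,-10,0,0,0],[0,0,-30,0,0,0],[0,0,-60,0,0,0],[0,0,-90,0,0,0],[0,0,-110,0,0,0],[0,0,-120,0,0,0],[0,0,-120,0,0,0]]
  ]
}}

```text
time_s: 4.97
tcp_pos: [0.4627, 0.3314, 0.2103]
orientation: [-3.139, -0.006, 0.02]
contact_force: [1.3, -0.0, -2.1]
finger_gap: 0.105
```

```bash
python3 -c "
from h import *
print(delta([.638,-.117,.207],.351)); print(telemetry.read_state()['finger_gap'])"
```

```text
([166.1, 452.0, 3.2], [-0.0015, -0.0063, -0.3305])
0.1045153871781124
```

```bash
python3 -c "
from h import *
print(delta([.659,-.173,.20],.351))"
```

```text
([185.9, 508.4, 10.1], [-0.0015, -0.0063, -0.3305])
```

Emit:
{"fn": "move_arm", "kwargs": {
  "deltas": [
    [[12,34,1,0,-0.006,-0.03],[26,70,2,-0.001,-0.006,-0.07],[40,108,3,-0.001,-0.006,-0.1],[54,148,4,-0.001,-0.006,-0.13],[68,187,5,-0.001,-0.006,-0.16],[82,225,6,-0.001,-0.006,-0.19],[97,264,7,-0.001,-0.006,-0.22],[111,303,8,-0.001,-0.006,-0.25],[125,342,9,-0.001,-0.006,-0.28],[139,380,10,-0.001,-0.006,-0.31],[153,419,10,-0.001,-0.006,-0.33],[166,454,10,-0.001,-0.006,-0.33],[177,484,10,-0.001,-0.006,-0.33],[186,508,10,-0.001,-0.006,-0.33],[186,508,10,-0.001,-0.006,-0.33],[186,508,10,-0.001,-0.006,-0.33],[186,508,10,-0.001,-0.006,-0.33],[186,508,10,-0.001,-0.006,-0.33]]
  ]
}}

```text
time_s: 6.47
tcp_pos: [0.6579, -0.1711, 0.1989]
orientation: [-3.139, 0.001, 0.351]
contact_force: [-0.1, 0.1, -1.5]
finger_gap: 0.1
```

Run:
```python
from h import *
st=telemetry.read_state(); print({k:np.round(v,4).tolist() for k,v in st.items() if k in('time_s','tcp_pos','orientation','contact_force','finger_gap')})
im,d=grab_frame('wrist'); cv2.imwrite("pics/wrist4.png",im); np.savez("wrist4.npz",im=im,d=d,**{k:np.array(v) for k,v in st.items()})
```

```text
{'time_s': 6.4667, 'tcp_pos': [0.6579, -0.1711, 0.1989], 'orientation': [-3.139, 0.0015, 0.3513], 'contact_force': [-0.1432, 0.0701, -1.4786], 'finger_gap': 0.1004}
```

View pics/wrist4.png

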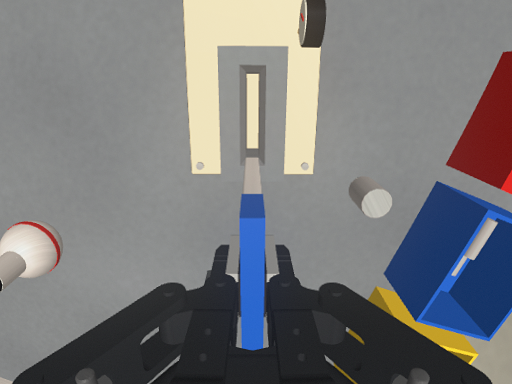

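The slot mouth is at columns 240–266, rows 66–164. The cassette hangs just beyond it, with its lower near edge at about (252,158). I'll zoom in on this area.

Run:
```python
import cv2
im=cv2.imread('pics/wrist4.png')
cv2.imwrite('pics/w4c.png',cv2.resize(im[40:180,180:330],None,fx=4,fy=4,interpolation=cv2.INTER_CUBIC))
cv2.imwrite('pics/w4d.png',cv2.resize(im[150:270,200:300],None,fx=5,fy=5,interpolation=cv2.INTER_CUBIC))
```

```text
(no output)
```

View pics/w4c.png

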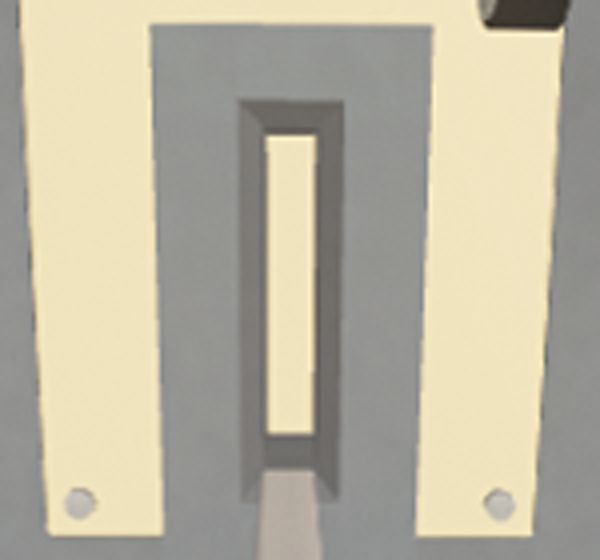

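View pics/w4d.png

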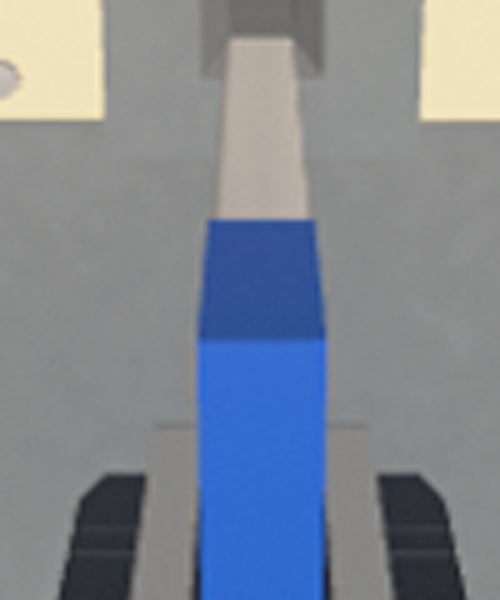

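Run:
```python
from h import *
z=np.load('wrist4.npz'); im,d=z['im'],z['d']; st={k:z[k] for k in z.files}
T=pose(st)
I=dict(st); I['tcp_pos']=np.zeros(3); I['orientation']=np.zeros(3)
def tool(px,tz): return onz('wrist',px,tz,I)[:,:2]*1000
px=lambda q,f,o:np.array(q,float)/f+np.array(o)-.5+.5/f
zt=st['tcp_pos'][2]
m=onz('wrist',px([(240,100),(344,100),(338,500),(242,500)],4,(180,40)),.062,st); mt=((m-T[:3,3])@T[:3,:3])*1000
print('mouth tool',mt.round(1),'ctr',mt.mean(0).round(2),'sides',[np.linalg.norm(mt[i]-mt[(i+1)%4]).round(1) for i in range(4)],'world',(m.mean(0)*1000).round(1))
e=(mt[0]+mt[1])/2-(mt[2]+mt[3])/2; print('mouth dir deg off -tool y',np.degrees(np.arctan2(e[0],-e[1])).round(2))
b=tool(px([(228,37),(293,37)],5,(200,150)),.0792); t=tool(px([(199,340),(326,340)],5,(200,150)),-.0208)
print('cass bottom',b.round(1),'top',t.round(1))
C=cloud('wrist',d,I)*1000
for r in (160,170,180,190,195,200,210,215): print(r,np.nanmedian(C[r,248:257],0).round(1))
for r in (222,240,280,320): print('top',r,np.nanmedian(C[r,248:257],0).round(1))
hsv=cv2.cvtColor(im,cv2.COLOR_BGR2HSV); H,S,V=[hsv[...,i].astype(int) for i in range(3)]
pts=[]
for r in range(222,335):
    c=np.where((H[r]>=100)&(H[r]<=130)&(S[r]>110)&(V[r]>150)&(np.abs(np.arange(512)-252)<30))[0]; pts.append(((c[0]+c[-1])/2,r))
Q=tool(pts,-.0208); f=np.polyfit(Q[:,1],Q[:,0],1); print('cass top midline slope deg',np.degrees(np.arctan(f[0])).round(2),'x at y=0',f[1].round(2))
```

```text
mouth tool [[-10.3 -99.7 137.2]
 [ 10.5 -99.8 137.2]
 [ 10.4 -17.2 137. ]
 [-10.6 -17.1 137. ]] ctr [ -0.   -58.44 137.1 ] sides [np.float64(20.8), np.float64(82.6), np.float64(21.0), np.float64(82.6)] world [ 637.5 -116.    62. ]
mouth dir deg off -tool y 0.15
cass bottom [[ -4.8 -37.3]
 [  4.  -37.3]] top [[ -4.7 -37.7]
 [  4.6 -37.7]]
160 [ -0.2 -37.5  70. ]
170 [ -0.2 -37.4  46.1]
180 [ -0.2 -37.5  26.6]
190 [ -0.4 -37.5  10.8]
195 [ -0.1 -37.6   3.8]
200 [ -0.1 -37.4  -2. ]
210 [ -0.1 -37.6 -13.4]
215 [ -0.1 -37.6 -18.2]
top 222 [ -0.1 -35.9 -20.8]
top 240 [ -0.1 -28.4 -20.7]
top 280 [ -0.1 -10.4 -20.7]
top 320 [ -0.   10.1 -20.5]
cass top midline slope deg 0.13 x at y=0 -0.11
```

Both wrist looks put the slot at (637.5, -116.0). The held cassette sits at tool (-0.2, -2.45) mm and is parallel to the slot. I'll align above the mouth.

```bash
python3 -c "
from h import *
print(delta([.6385,-.1182,.152],.347))"
```

```text
([-0.3, -56.3, 47.5], [-0.002, 0.0009, 0.0047])
```

Emit:
{"fn": "move_arm", "kwargs": {
  "deltas": [
    [[0,-20,0,-0.002,0.001,0.005],[0,-40,5,-0.002,0.001,0.005],[0,-56,15,-0.002,0.001,0.005],[0,-56,30,-0.002,0.001,0.005],[0,-56,47,-0.002,0.001,0.005],[0,-56,47,-0.002,0.001,0.005],[0,-56,47,-0.002,0.001,0.005],[0,-56,47,-0.002,0.001,0.005],[0,-56,47,-0.002,0.001,0.005],[0,-56,47,-0.002,0.001,0.005]]
  ]
}}

```text
time_s: 7.35
tcp_pos: [0.6396, -0.1186, 0.1537]
orientation: [3.14, -0.002, 0.347]
contact_force: [0.0, 0.6, -0.7]
finger_gap: 0.098
```

Run:
```python
from h import *
print(telemetry.read_state()['contact_force'])
print(delta([.6385,-.1182,.089],.347))
st=telemetry.read_state()
im,d=grab_frame('wrist'); cv2.imwrite("pics/wrist5.png",im)
im,d=grab_frame('scene'); cv2.imwrite("pics/scene5.png",cv2.resize(im[130:270,130:330],None,fx=4,fy=4,interpolation=cv2.INTER_CUBIC))
```

```text
[ 0.00952022  0.61914111 -0.74394651]
([-1.0, -0.8, 64.7], [0.0012, -0.0018, -0.0003])
```

View pics/wrist5.png

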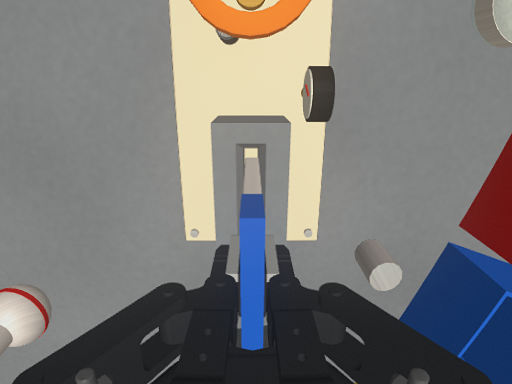

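View pics/scene5.png

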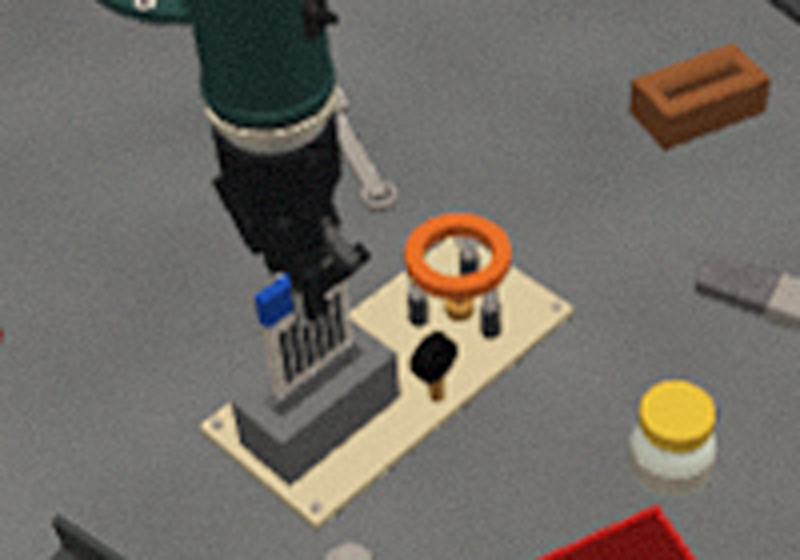

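The cassette's lower end is centred over the mouth, about 1 mm off, which is inside the flare. I'll insert it slowly and watch the force.

Emit:
{"fn": "move_arm", "kwargs": {
  "deltas": [
    [[-1,-1,0,0.001,-0.002,0],[-1,-1,3,0.001,-0.002,0],[-1,-1,6,0.001,-0.002,0],[-1,-1,9,0.001,-0.002,0],[-1,-1,12,0.001,-0.002,0],[-1,-1,15,0.001,-0.002,0],[-1,-1,18,0.001,-0.002,0],[-1,-1,21,0.001,-0.002,0],[-1,-1,24,0.001,-0.002,0],[-1,-1,27,0.001,-0.002,0],[-1,-1,30,0.001,-0.002,0],[-1,-1,30,0.001,-0.002,0]]
  ]
}}

```text
time_s: 8.45
tcp_pos: [0.6377, -0.1179, 0.1226]
orientation: [-3.141, 0.002, 0.346]
contact_force: [0.0, 0.3, -1.8]
finger_gap: 0.102
```

Run:
```python
from h import *
st=telemetry.read_state(); print(st['contact_force'].round(1),st['wrist_torque'].round(2),st['tcp_pos'].round(4))
print(delta([.6385,-.1182,.089],.347))
```

```text
[ 0.   0.3 -1.8] [0.04 0.03 0.04] [ 0.6377 -0.1179  0.1226]
([0.7, 0.6, 33.6], [-0.0008, 0.0016, -0.0005])
```

Emit:
{"fn": "move_arm", "kwargs": {
  "deltas": [
    [[0.5,0.5,3,-0.001,0.001,0],[0.5,0.5,6,-0.001,0.001,0],[0.5,0.5,9,-0.001,0.001,0],[0.5,0.5,12,-0.001,0.001,0],[0.5,0.5,15,-0.001,0.001,0],[0.5,0.5,18,-0.001,0.001,0],[0.5,0.5,21,-0.001,0.001,0],[0.5,0.5,24,-0.001,0.001,0],[0.5,0.5,27,-0.001,0.001,0],[0.5,0.5,29,-0.001,0.001,0],[0.5,0.5,31,-0.001,0.001,0],[0.5,0.5,33,-0.001,0.001,0],[0.5,0.5,33,-0.001,0.001,0],[0.5,0.5,33,-0.001,0.001,0]]
  ]
}}

```text
time_s: 9.62
tcp_pos: [0.6384, -0.1183, 0.0898]
orientation: [3.141, 0.0, 0.347]
contact_force: [-0.4, -0.5, 1.9]
finger_gap: 0.098
```

Run:
```python
from h import *
st=telemetry.read_state(); print(st['contact_force'].round(1),st['wrist_torque'].round(2),st['tcp_pos'].round(4))
print(delta([.6385,-.1182,.088],.347))
```

```text
[-0.4 -0.5  1.9] [ 0.06  0.08 -0.05] [ 0.6384 -0.1183  0.0898]
([0.1, -0.0, 1.8], [0.0004, 0.0003, -0.0005])
```

Emit:
{"fn": "move_arm", "kwargs": {
  "deltas": [
    [[0,0,1,0,0,0],[0,0,2,0,0,0],[0,0,3,0,0,0],[0,0,3,0,0,0]]
  ]
}}

```text
time_s: 9.95
tcp_pos: [0.6386, -0.1182, 0.0897]
orientation: [3.141, -0.0, 0.347]
contact_force: [-6.2, 1.8, 21.2]
finger_gap: 0.097
```

Emit:
{"fn": "move_arm", "kwargs": {
  "deltas": [
    [[0,0,0,0,0,0],[0,0,0,0,0,0],[0,0,0,0,0,0],[0,0,0,0,0,0],[0,0,0,0,0,0],[0,0,0,0,0,0]]
  ],
  "claw": 0.5
}}

```text
time_s: 10.45
tcp_pos: [0.6385, -0.1182, 0.0893]
orientation: [3.141, 0.0, 0.347]
contact_force: [-0.4, 0.8, 0.1]
finger_gap: 0.501
```

Emit:
{"fn": "move_arm", "kwargs": {
  "deltas": [
    [[0,0,-10,0,0,0],[0,0,-30,0,0,0],[0,0,-60,0,0,0],[0,0,-90,0,0,0],[0,0,-120,0,0,0],[0,0,-140,0,0,0],[0,0,-140,0,0,0],[0,0,-140,0,0,0]]
  ]
}}

```text
time_s: 11.12
tcp_pos: [0.6394, -0.1184, 0.2314]
orientation: [3.139, -0.003, 0.347]
contact_force: [-0.1, 1.0, -0.3]
finger_gap: 0.5
```

Run:
```python
from h import *
st=telemetry.read_state(); print(st['contact_force'].round(1),st['tcp_pos'].round(4),st['time_s'])
im,d=grab_frame('wrist'); cv2.imwrite("pics/wrist6.png",im)
C=cloud('wrist',d,st); hsv=cv2.cvtColor(im,cv2.COLOR_BGR2HSV); H,S,V=[hsv[...,i].astype(int) for i in range(3)]
b=(H>=100)&(H<=130)&(S>110)&(np.abs(C[...,0]-.638)<.06)&(np.abs(C[...,1]+.117)<.06)&(C[...,2]>.1)
v,u=np.where(b); print(b.sum(),np.nanmedian(C[b],0),rect(onz('wrist',np.c_[u,v],.11,st)))
im,d=grab_frame('top'); C=cloud('top',d); cv2.imwrite("pics/top6.png",im)
for g in ((380,400,220,238),):
    w=np.zeros((384,512),bool); w[g[2]:g[3],g[0]:g[1]]=1
    w&=(im.max(2)<45)
    v,u=np.where(w); print('cap top',rect(onz('top',np.c_[u,v],.112)), np.nanmedian(C[w],0))
```

```text
[-0.1  1.  -0.3] [ 0.6394 -0.1184  0.2314] 11.1167
931 [ 0.63652624 -0.11120933  0.11061435] (array([ 756.3, -186.7]), array([ 86.7, 331.7]), 65.4)
cap top (array([ 453.4, -341.8]), array([24.7, 20.8]), 88.2) [ 0.452458   -0.34143305  0.11008579]
```

View pics/wrist6.png

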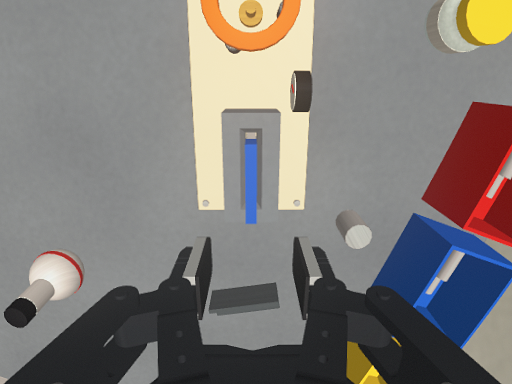

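The cassette stands home with its top at 110.6 mm (measured) and is released. The blue top is at (251,180) inside the slot. Next I'll go above the flask.

```bash
python3 -c "
from h import *
print(delta([.452,-.338,.23],.347))"
```

```text
([-249.4, 143.9, -1.1], [-0.0001, 0.0012, -0.0003])
```

Emit:
{"fn": "move_arm", "kwargs": {
  "deltas": [
    [[-30,17,-1,0,0.001,0],[-64,37,-1,0,0.001,0],[-99,57,-1,0,0.001,0],[-134,77,-1,0,0.001,0],[-169,97,-1,0,0.001,0],[-203,117,-1,0,0.001,0],[-230,133,-1,0,0.001,0],[-249,144,-1,0,0.001,0],[-249,144,-1,0,0.001,0],[-249,144,-1,0,0.001,0],[-249,144,-1,0,0.001,0]]
  ],
  "claw": 1
}}

```text
time_s: 12.13
tcp_pos: [0.4521, -0.3372, 0.2287]
orientation: [-3.139, 0.001, 0.346]
contact_force: [0.2, -0.4, -0.4]
finger_gap: 1.002
```

Run:
```python
from h import *
st=telemetry.read_state(); print(st['tcp_pos'].round(4),st['joint_velocities'].round(3))
im,d=grab_frame('wrist'); cv2.imwrite("pics/wrist7.png",im)
C=cloud('wrist',d,st)
b=(C[...,2]>.105)&(C[...,2]<.118)&(np.hypot(C[...,0]-.453,C[...,1]+.338)<.05)
v,u=np.where(b); Q=onz('wrist',np.c_[u,v],.112,st); print(b.sum(),u.mean(),v.mean(),np.nanmedian(C[b],0).round(4),rect(Q), cv2.minEnclosingCircle((Q[:,:2]*1000).astype(np.float32)))
```

```text
[ 0.4521 -0.3372  0.2287] [ 0.02  -0.003 -0.007 -0.     0.002 -0.002]
859 248.1711292200233 193.59953434225844 [ 0.4496 -0.3403  0.1123] (array([ 449.5, -340.7]), array([26.8, 29.2]), 20.7) ((449.4627990722656, -340.7157897949219), 14.69255542755127)
```

View pics/wrist7.png

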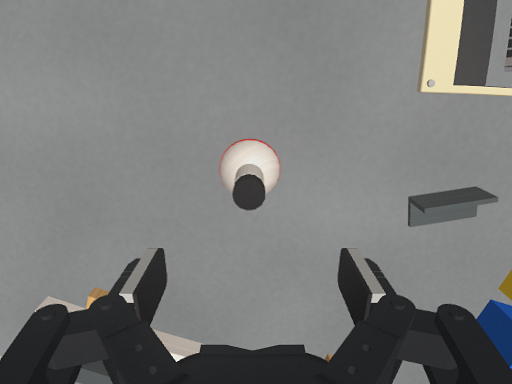

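The cap is at (249,192), which gives a centre of (449.5, -340.7) with its top at 112 mm, matching the given height. I'll descend around the neck.

```bash
python3 -c "
from h import *
print(delta([.4495,-.3407,.090],.347))"
```

```text
([-4.1, 2.8, 139.0], [-0.002, 0.0006, 0.0001])
```

Emit:
{"fn": "move_arm", "kwargs": {
  "deltas": [
    [[-4,3,10,-0.002,0.001,0],[-4,3,35,-0.002,0.001,0],[-4,3,65,-0.002,0.001,0],[-4,3,95,-0.002,0.001,0],[-4,3,120,-0.002,0.001,0],[-4,3,139,-0.002,0.001,0],[-4,3,139,-0.002,0.001,0],[-4,3,139,-0.002,0.001,0],[-4,3,139,-0.002,0.001,0],[-4,3,139,-0.002,0.001,0]]
  ]
}}

```text
time_s: 13.02
tcp_pos: [0.4507, -0.3414, 0.0913]
orientation: [3.139, -0.002, 0.348]
contact_force: [0.2, -0.2, 0.0]
finger_gap: 0.997
```

Emit:
{"fn": "move_arm", "kwargs": {
  "deltas": [
    [[0,0,0,0,0,0],[0,0,0,0,0,0],[0,0,0,0,0,0],[0,0,0,0,0,0],[0,0,0,0,0,0],[0,0,0,0,0,0],[0,0,0,0,0,0],[0,0,0,0,0,0],[0,0,0,0,0,0]]
  ],
  "claw": 0,
  "force": 80
}}

```text
time_s: 13.77
tcp_pos: [0.4508, -0.3417, 0.0919]
orientation: [3.139, -0.002, 0.348]
contact_force: [-0.8, -0.1, 4.8]
finger_gap: 0.308
```

Run:
```python
from h import *
st=telemetry.read_state(); print(st['tcp_pos'].round(4),st['contact_force'].round(1),st['finger_gap']*85)
im,d=grab_frame('wrist'); cv2.imwrite("pics/wrist8.png",im)
I=dict(st); I['tcp_pos']=np.zeros(3); I['orientation']=np.zeros(3)
```

```text
[ 0.4508 -0.3417  0.0919] [-0.8 -0.1  4.8] 26.19338580743942
```

View pics/wrist8.png

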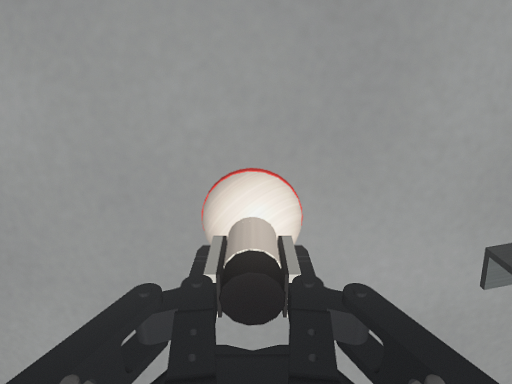

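The flask is gripped by the neck, which is centred at about column 252, with the gap at roughly the neck diameter. Next I'll lift it and carry it over the ring.

Emit:
{"fn": "move_arm", "kwargs": {
  "deltas": [
    [[0,0,-10,0,0,0],[0,0,-30,0,0,0],[0,0,-60,0,0,0],[0,0,-90,0,0,0],[0,0,-120,0,0,0],[0,0,-145,0,0,0],[0,0,-145,0,0,0]]
  ]
}}

```text
time_s: 14.4
tcp_pos: [0.4526, -0.3433, 0.2427]
orientation: [3.13, -0.006, 0.348]
contact_force: [-0.1, -1.6, -2.6]
finger_gap: 0.308
```

```bash
python3 -c "
from h import *
print(telemetry.read_state()['contact_force'],delta([.5865,.0233,.230],.348))"
```

```text
[-0.06655629 -1.60617035 -2.56789655] ([250.8, -299.2, 10.8], [0.0113, -0.0059, -0.0002])
```

Emit:
{"fn": "move_arm", "kwargs": {
  "deltas": [
    [[18,-21,2,0.003,-0.002,0],[39,-46,4,0.006,-0.004,0],[61,-73,6,0.009,-0.006,0],[83,-99,8,0.011,-0.006,0],[105,-125,10,0.011,-0.006,0],[127,-151,11,0.011,-0.006,0],[149,-178,11,0.011,-0.006,0],[171,-204,11,0.011,-0.006,0],[193,-230,11,0.011,-0.006,0],[213,-254,11,0.011,-0.006,0],[231,-276,11,0.011,-0.006,0],[245,-292,11,0.011,-0.006,0],[251,-299,11,0.011,-0.006,0],[251,-299,11,0.011,-0.006,0],[251,-299,11,0.011,-0.006,0],[251,-299,11,0.011,-0.006,0],[251,-299,11,0.011,-0.006,0]]
  ]
}}

```text
time_s: 15.82
tcp_pos: [0.5861, 0.0218, 0.2295]
orientation: [3.141, 0.001, 0.346]
contact_force: [0.1, 0.5, -3.9]
finger_gap: 0.305
```

Run:
```python
from h import *
st=telemetry.read_state(); print(st['tcp_pos'].round(4),st['orientation'].round(4),st['contact_force'].round(1),delta([.5865,.0233,.175],.348))
im,d=grab_frame('wrist'); cv2.imwrite("pics/wrist9.png",im)
im,d=grab_frame('scene'); cv2.imwrite("pics/scene9.png",cv2.resize(im[100:260,150:330],None,fx=3.5,fy=3.5,interpolation=cv2.INTER_CUBIC))
```

```text
[0.5861 0.0218 0.2295] [3.1412e+00 1.1000e-03 3.4640e-01] [ 0.1  0.5 -3.9] ([0.9, -1.3, 54.5], [0.0004, 0.0011, -0.0016])
```

View pics/wrist9.png

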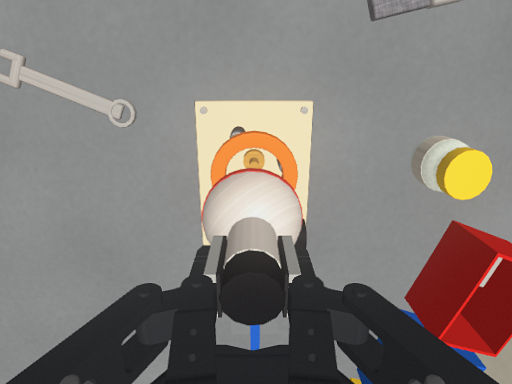

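View pics/scene9.png

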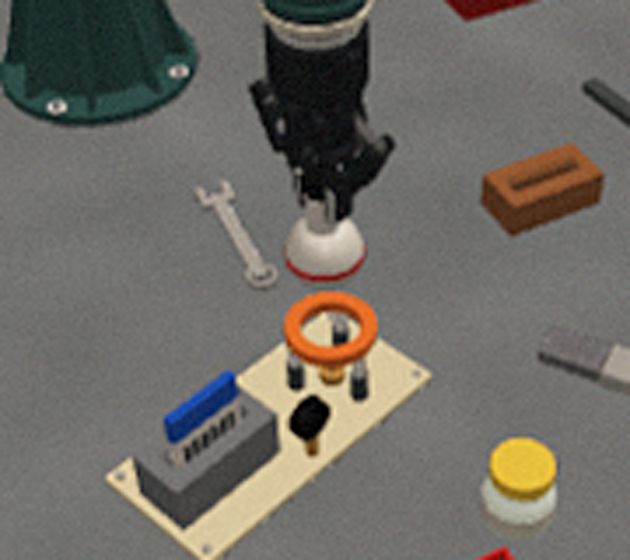

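The flask hangs over the ring, with the ball at column 252 and the ring at about 254, and the cassette is still home. I'll lower it to just above seating.

Emit:
{"fn": "move_arm", "kwargs": {
  "deltas": [
    [[1,-1,8,0,0.001,-0.001],[1,-1,18,0,0.001,-0.001],[1,-1,28,0,0.001,-0.001],[1,-1,38,0,0.001,-0.001],[1,-1,48,0,0.001,-0.001],[1,-1,56,0,0.001,-0.001],[1,-1,60,0,0.001,-0.001],[1,-1,60,0,0.001,-0.001],[1,-1,60,0,0.001,-0.001],[1,-1,60,0,0.001,-0.001]]
  ]
}}

```text
time_s: 16.75
tcp_pos: [0.5875, 0.0233, 0.1702]
orientation: [3.141, -0.001, 0.347]
contact_force: [0.6, -0.0, -3.7]
finger_gap: 0.309
```

Run:
```python
from h import *
st=telemetry.read_state(); print(st['tcp_pos'].round(4),st['orientation'].round(4),st['contact_force'].round(1),delta([.5865,.0233,.140],.348))
im,d=grab_frame('wrist'); cv2.imwrite("pics/wrist10.png",im)
```

```text
[0.5875 0.0233 0.1702] [ 3.1408e+00 -1.4000e-03  3.4730e-01] [ 0.6 -0.  -3.7] ([-1.0, -0.4, 30.2], [0.0008, -0.0014, -0.0007])
```

View pics/wrist10.png

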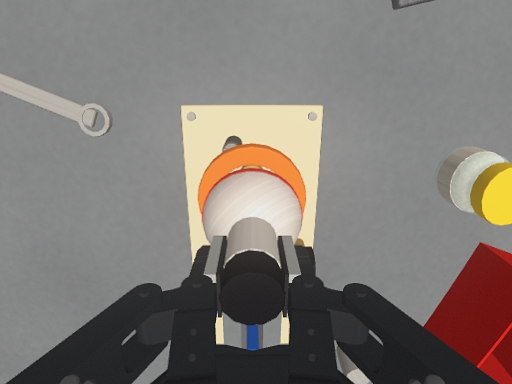

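The ring is concentric with the ball at column 252, and the foot is inside the hole. I'll press down now.

Emit:
{"fn": "move_arm", "kwargs": {
  "deltas": [
    [[-1,0,3,0.001,-0.001,-0.001],[-1,0,6,0.001,-0.001,-0.001],[-1,0,9,0.001,-0.001,-0.001],[-1,0,12,0.001,-0.001,-0.001],[-1,0,15,0.001,-0.001,-0.001],[-1,0,18,0.001,-0.001,-0.001],[-1,0,21,0.001,-0.001,-0.001],[-1,0,24,0.001,-0.001,-0.001],[-1,0,27,0.001,-0.001,-0.001],[-1,0,29,0.001,-0.001,-0.001],[-1,0,29,0.001,-0.001,-0.001]]
  ]
}}

```text
time_s: 17.72
tcp_pos: [0.5871, 0.0233, 0.1419]
orientation: [-3.141, -0.002, 0.348]
contact_force: [-1.9, 2.2, 10.1]
finger_gap: 0.307
```

Run:
```python
from h import *
st=telemetry.read_state(); print(st['tcp_pos'].round(4),st['orientation'].round(4),st['contact_force'].round(1),st['wrist_torque'].round(2),delta([.5865,.0233,.140],.348))
```

```text
[0.5871 0.0233 0.1419] [-3.1414e+00 -1.9000e-03  3.4830e-01] [-1.9  2.2 10.1] [ 0.29  0.48 -0.01] ([-0.6, -0.2, 1.9], [-0.0002, -0.0019, 0.0003])
```

Emit:
{"fn": "move_arm", "kwargs": {
  "deltas": [
    [[0,0,1,0,0,0],[0,0,2,0,0,0],[0,0,3,0,0,0],[0,0,4,0,0,0],[0,0,4,0,0,0],[0,0,4,0,0,0],[0,0,4,0,0,0],[0,0,4,0,0,0]]
  ]
}}

```text
time_s: 18.38
tcp_pos: [0.5873, 0.0237, 0.1396]
orientation: [-3.141, -0.003, 0.348]
contact_force: [-4.6, 2.7, 15.2]
finger_gap: 0.31
```

Run:
```python
from h import *
st=telemetry.read_state(); print(st['time_s'],st['tcp_pos'].round(4),st['orientation'].round(4),st['contact_force'].round(1),st['wrist_torque'].round(2),st['finger_gap'])
im,d=grab_frame('wrist'); cv2.imwrite("pics/wrist11.png",im)
C=cloud('wrist',d,st); hsv=cv2.cvtColor(im,cv2.COLOR_BGR2HSV); H,S,V=[hsv[...,i].astype(int) for i in range(3)]
o=(H>=5)&(H<=15)&(S>170)&(V>110)&(np.hypot(C[...,0]-.586,C[...,1]-.024)<.05); print('ring z',o.sum(),np.nanpercentile(C[o][:,2],[10,50,90]).round(4))
im,d=grab_frame('scene'); cv2.imwrite("pics/scene11.png",cv2.resize(im[100:260,150:330],None,fx=3.5,fy=3.5,interpolation=cv2.INTER_CUBIC))
C=cloud('scene',d); hsv=cv2.cvtColor(im,cv2.COLOR_BGR2HSV); H,S,V=[hsv[...,i].astype(int) for i in range(3)]
o=(H>=5)&(H<=15)&(S>170)&(V>110)&(np.hypot(C[...,0]-.588,C[...,1]-.024)<.05); print('ring z scene',o.sum(),np.nanpercentile(C[o][:,2],[10,50,90]).round(4))
st=telemetry.read_state(); print(st['contact_force'].round(1))
```

```text
18.3833 [0.5873 0.0237 0.1396] [-3.1413e+00 -3.0000e-03  3.4810e-01] [-4.6  2.7 15.2] [ 0.32  0.93 -0.14] 0.31035316405925745
ring z 2630 [0.0569 0.0582 0.0591]
ring z scene 175 [0.0517 0.0559 0.0591]
[-4.1  2.7 16.1]
```

View pics/wrist11.png

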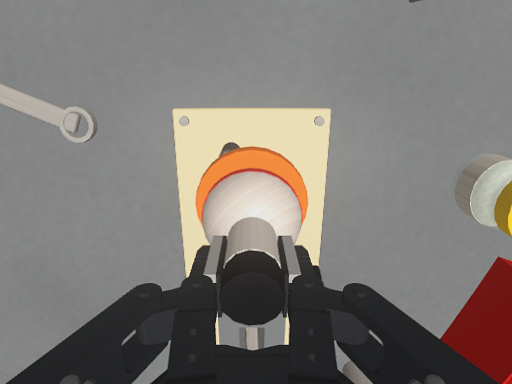

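View pics/scene11.png

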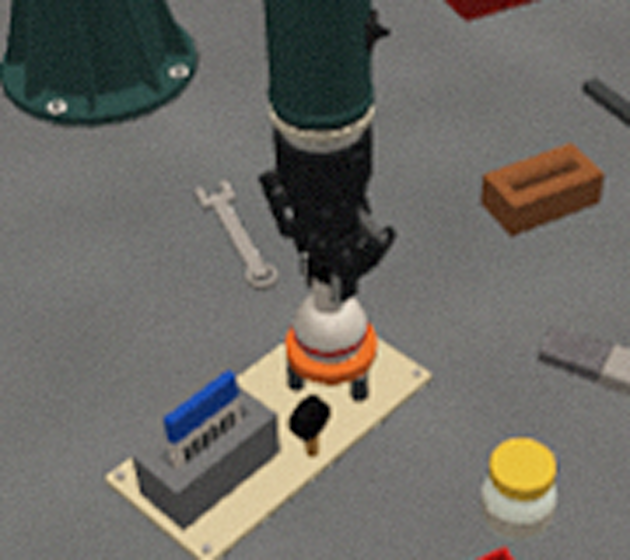

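The ring's top reads 58.2 mm, so it is pressed 21.8 mm of its 22, and the push is about 16 N. The flask is upright and centred, and the cassette is home. I'll hold with a slight push for a moment, then hand in.

Emit:
{"fn": "move_arm", "kwargs": {
  "deltas": [
    [[0,0,2,0,0.001,0],[0,0,2,0,0.001,0],[0,0,2,0,0.001,0],[0,0,2,0,0.001,0],[0,0,2,0,0.001,0],[0,0,2,0,0.001,0]]
  ]
}}

```text
time_s: 18.98
tcp_pos: [0.5872, 0.0239, 0.1395]
orientation: [-3.141, -0.005, 0.348]
contact_force: [-5.1, 1.6, 17.5]
finger_gap: 0.312
```

Run:
```python
from h import *
from rig import job
st=telemetry.read_state()
im,d=grab_frame('wrist')
C=cloud('wrist',d,st); hsv=cv2.cvtColor(im,cv2.COLOR_BGR2HSV); H,S,V=[hsv[...,i].astype(int) for i in range(3)]
o=(H>=5)&(H<=15)&(S>170)&(V>110)&(np.hypot(C[...,0]-.586,C[...,1]-.024)<.05); z=np.nanmedian(C[o][:,2])
st=telemetry.read_state(); print('ring z',z,st['contact_force'].round(1),st['tcp_pos'].round(4),st['time_s'])
if abs(z-.058)<.002 and 8<st['contact_force'][2]<60: print(job.close_job())
```

```text
ring z 0.05823946421359408 [-6.6  1.8 17.5] [0.5873 0.0239 0.1395] 19.0333
the job is handed in; nothing more can be done
None
```

I moved the cassette into the station's slot, pressed it home and let go. I then gripped the flask by its neck, set it in the orange ring and pressed it down. The job was handed in at 19 s with the arm still holding it pressed; no verdict was reported.

**Last checks:**
- **Ring:** its top read 58.2 mm, so it is pressed about 21.8 of its 22 mm. The arm was pushing down with about 17.5 N.
- **Flask:** it looked upright and centred in the ring, with the fingers on the neck, clear of the ring.
- **Cassette:** it met the slot floor with a 21 N push, and its top read 110.6 mm after release (home is 110). The last scene view still showed it in place.
- **Bystanders:** none seen moved in the views I looked at; I did not measure their positions.

**Disagreements:**
- **Cameras:** the wrist and top cameras differed by 2–7 mm. I aligned both placements with the wrist camera alone, and its two looks at the slot agreed to within 0.1 mm.
- **Side load:** about 6–7 N of sideways force remained at the end, from a small residual misalignment.

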